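Bring the bench drill down onto the punch mark

ROBOT

A 7-joint arm with a two-finger parallel gripper is mounted at the origin on the work surface. World frame = base frame: x ahead of the robot, y to its left, z up, the work surface at z = 0. Lengths are in m, angles in rad, forces in N, time in s.
With the tool pointing down it reaches from about 0.425 to 0.875 m from the base axis. Payload 4.7 kg.
Tool frame: the origin (TCP) lies midway between the tips of the shut fingers; the grasp point (between the pads) lies 19 mm behind it (ctrl.grip_point_offset is the distance from the TCP to the grasp point, in m); z points along the fingers, y is the line along which they close (so a half turn about z gives the same grasp; the last joint's range is limited). The gripper opens to 87 mm and grips with 3 to 60 N. Pads are 19 mm wide; open, the fingers measure 117 mm over their backs; the gripper's body (75 mm by 190 mm) begins 51 mm behind the grasp point.
Start: joints at [1.146, 0.321, -0.07, 1.45, 0.023, 1.371, -0.057], TCP at [0.276, -0.588, 0.196] pointing down, gripper open.
Joint ranges: [-2.86, 2.86], [-0.3, 2.09], [-1.38, 1.24], [0.06, 2.45], [-1.56, 4.7], [0.09, 2.05], [-2.69, 2.69]. Speed limits (rad/s): [2.57, 2.57, 3.14, 3.14, 3.14, 3.14, 3.14].

INTERFACE

Orientations are given as a rotation vector (axis times angle).
In Python, from bench import ctrl gives the robot as it stands.
- The arm moves only by the tool move_arm, never from a script. Its argument "increments" is text: rows parted by semicolons, each of 7 numbers parted by spaces: the shift along the world's x, y, z in mm, then the turn, a rotation vector about the world's x, y, z in degrees, then the closure in counts, from 0 (fully open) to 255 (shut). A call has exactly 8 rows; each row shifts and turns the commanded pose from where the row before left it; what a row does not reach is not made up. A row lasts 1/12 s, in which the tool goes at most 41.7 mm and 7.16 degrees, less where a joint would pass 70% of its speed; a pose out of reach is approached as far as the arm can. A call with a gripper value outside its range is refused whole. The fingers move at their own pace and stop on an object; "grip_force" is the grip in N (left out, the last holds). Time passes only in rows, so rows that do not move let the fingers close, or fill a call up. It gives the time, the measured TCP pose, the force, the opening and the grip force at its end, in the units of the state.
- ctrl.get_state(): the state, without advancing time (a new reading comes with each control period).
- ctrl.get_image(name): name is "scene" or "top" or "wrist"; returns a dict with "frame" (420x560x3 uint8, red, green, blue), "depth" (420x560 float32, m along the optical axis (not along the pixel's ray), 0 where there is no reading), "fx", "fy", "cx", "cy" (pixels), "k1" (the pictures are not rectified: a ray, as slopes to the right and down, at radius r is drawn at 1 + k1 r^2 times it, then the intrinsics apply), "position" and "orientation" of the camera in the world. Camera axes: x right, y down, z forward; pixel columns grow to the right and rows downward; lengths in m; the calibration is good to about 2 mm. A picture is of the moment at which its call begins.
- ctrl.close_job(): hands the job in; it is judged then, once.
Trained networks look in a picture, given as the dict that the camera call returned (one of the last four; its "shot" number tells which), for a name from the list of things; names that differ only in an ending like _2 or _b are one class to them, and where a whole thing is asked for, a point or a joint stands for the part that bears it (a point fixed in the world has none). Each returns a list of dicts, best first, with "score" (0 to 1); they miss things now and then, are a little off and sometimes report something else, mostly with a low value. They report only what shows in the picture. A call takes as long as a camera call. They do not tell look-alikes from the thing itself.
- ctrl.find_in(target, picture): "centre" ([x, y, z] in m, in world coordinates, good to about 4 mm: the middle of the surface that is visible of it).
- ctrl.silhouettes(target, picture): "region" (420x560 bool, what is visible of it).
The state is a dict: "time": time; "joint_positions": joint angles; "qd": joint speeds; "joint_torque": joint torques, N m; "position": TCP position; "tool_rot": TCP orientation; "ft_force": force on the tool from outside, world axes, zero at the start; "torque": the same for the moment, N m; "grip_width": opening from 0.0 (shut) to 1.0 (fully open); "grip_force": force on a finger pad.
Only numpy, scipy, OpenCV 4.12 (cv2) and the standard library are available. Lean on these libraries where they do the work, as an engineer would, in place of code of your own. Each camera call takes 0.05 s, during which the arm holds its last target. There are 200 camera calls.

TASK

The bar in the drill vice is ready to be tried under the bench drill. Swing the clear chip guard fully shut in front of the chuck, and only then push the feed handle down until the drill's point rests on the bar: firmly enough to stay there against the return spring, but gently, without ramming it. The program finishes while holding the handle so; leave the vice where it is, and do not pick up or disturb the tools around.

Things in the scene. Friction and masses are not known exactly. Their poses are not given: they have to be found in the camera images.
- press: Green bench drill fixed to the bench. Origin: underside centre of its 270 x 170 x 18 mm base. Axes: x to its back, y to its left, z up; its front is -x. In this frame (mm): spindle axis x -35, y 0; head x -68 to 117, y +-45, z 225 to 305; belt cover above it x -68 to 194, y +-55, top at 357, with a knob to 369; motor under the cover's back end; column x 75; feed handle on the right (-y).
- feed (a joint): Turn of the three-spoke feed handle (rad): 0 at rest, positive as the front spoke goes down, stop at 2.0; lowers the drill 16 mm per rad. At q the front spoke points forward and (0.75 - q) rad above level. A return spring lifts it when let go: pushing square at the grip takes about 2.5 N at the start, 4 N at 1.3 rad. The drill meets the bar at 0.6 to 1.4 rad; then each newton more gives about 5 N at the drill.
- spoke_grip (a point): Middle of the black grip of the front spoke, 85 mm from the handle's axis; moves with the handle. The place to push; push on its upper side, square to the spoke.
- guard (a joint): Swing of the chip guard about its pin (rad): 0 fully shut (rubber stop), positive as it opens, clockwise seen from above, away to the machine's left; stop at 1.7. Starts 0.6 to 1.2 open. It stays where it is left; light friction, below 1 N at the knob.
- guard_knob (a point): Centre of the black 22 mm ball knob on the guard's outer face, 203 mm above the bench; moves with it. The guard is an L of clear sheet in a steel frame, 145 to 220 mm high: shut, its side runs 75 mm forward from the pin and its front then 115 mm to the right. The ball stands 22 mm off the front sheet, 10 mm in from the free edge, 143 mm from the pin. Push it from outside.
- quill: Moving spindle with key chuck (41 mm across) and 8 mm drill pointing down. Origin at the drill's point; z up.
- vice: Loose drill vice, 84 x 124 mm, 1.6 kg, standing on the drill table under the spindle with a flat aluminium bar (64 x 50 mm) in its jaws. Origin: its underside below the punch mark.
- bar_top (a point): The punch mark on the top face of the bar, 36 mm above the vice's underside, under the drill's point.
- table_plate: Drill table, 150 x 150 mm, clamped to the column at a height that differs from case to case. Origin on its top face under the spindle.
- chuck_key: Loose T-shaped chuck key, 60 x 54 mm, lying on the front of the press base. Origin: middle of its bar, underside. Leave alone.
- drill_stand: Loose black block 100 x 70 x 24 mm with small drills standing in it, up to 75 mm high, on the bench in front of the press. Origin: underside centre. Leave alone.
- oiler: Loose copper oil can, 64 mm across, spout to 133 mm. Origin: underside centre. Leave alone.
- spray_can: Loose spray can, 66 mm across, 190 mm high. Origin: underside centre. Leave alone.
- hammer: Loose hammer lying on the bench. Leave alone.
- screwdriver: Loose screwdriver lying on the bench. Leave alone.
- chip_brush: Loose brush lying on the bench. Leave alone.
- feed_axis (a point): Fixed point on the feed handle's axis (press x -15, y -110, z 262 mm), where the spoke roots meet; the axis is parallel to press y. Spokes are 10 mm rods that lean 12 mm outward (to -y) at their ends, with a black grip 19 mm thick from 63 to 105 mm from the axis.
- guard_pin (a point): Fixed point on the upright axis of the guard's pin, press x -30, y 68, 145 mm above the bench (the guard's lower edge).
Not all that is in view belongs to the job. What is shaped like the vice but blue or green is not meant.

How it is judged:
On the way, in this order (a step that is already met when the one before it is completed fails the run):
1. the chip guard is shut (value of joint guard below 0.1 rad), for 0.2 s.
2. the drill's point bears on the bar (contact force between quill and vice above 3 N), for 0.2 s.
At the end, for the whole second after the job is handed in: Guard within 0.1 rad of shut; the drill's point, within 6 mm of the punch mark, bears on the bar with 3 to 120 N, steady, held by the robot's push on the feed handle through the last second; the robot does not press on the vice (value of joint guard below 0.1 rad and contact force between quill and vice between 3 and 120 N and horizontal distance between quill and bar_top below 0.006 m and velocity of joint feed between -0.05 and 0.05 rad/s and contact force between the fingers and vice below 0.5 N); the arm keeps its last pose, push and grip.
It fails at once if the drill is fed down (handle past 0.3 rad) with the guard still open (past 0.2 rad) (value of joint feed above 0.3 rad and value of joint guard above 0.2 rad).
It fails at once if the drill is rammed into the bar (over 250 N) (contact force between quill and vice above 250 N).
It fails at once if the vice is shifted or lifted by more than 8 mm (distance of vice from where it was at the start of the episode above 0.008 m).
It fails at once if a loose tool is disturbed, moved by more than 30 mm (distance of any of chuck_key, drill_stand, oiler, spray_can, hammer, screwdriver, chip_brush from where it was at the start of the episode above 0.03 m).
It also fails if it takes over 48 s, if anything falls off the work surface, if the arm or the gripper's body presses on something with over 40 N, if the wrist force passes 120 N, or if a joint passes its speed limit or range.

## Working session

There is one attempt and no reset: what is moved stays moved. The work goes in short steps, Python scripts to look and compute and a tool call to move; the robot and the scene stay as the last step left them, time stands still between calls to the robot, and variables do not carry over. Pictures are saved under pics/ and viewed, at most 10 in all, crops included, and the job is handed in when it is done.

Besides the shell and the picture viewer there is one more tool, called after "Request:" by a JSON object that holds its "name" and its "arguments", one argument or row to a line. move_arm: Moves the arm, as the interface text tells. Its arguments: {"type":"object","properties":{"increments":{"type":"string"},"grip_force":{"type":"number"}},"required":["increments"]}

```bash
mkdir -p pics; ls
cat > h.py <<'E'
import numpy as np, cv2
from scipy.spatial.transform import Rotation as R
from bench import ctrl
def pose(p):
    o=np.array(p["orientation"],float)
    M=o if o.shape==(3,3) else (R.from_rotvec(o).as_matrix() if o.size==3 else R.from_quat(o).as_matrix())
    return M,np.array(p["position"])
def cloud(p):
    K=np.array([[p["fx"],0,p["cx"]],[0,p["fy"],p["cy"]],[0,0,1.]])
    v,u=np.mgrid[0:420,0:560]
    s=cv2.undistortPoints(np.stack([u,v],-1).reshape(-1,1,2).astype(float),K,np.array([p["k1"],0,0,0])).reshape(420,560,2)
    d=p["depth"][...,None]
    M,t=pose(p)
    return np.concatenate([s*d,d],-1)@M.T+t
def save(p,n): cv2.imwrite("pics/"+n,p["frame"][...,::-1])
E
python3 - <<'E'
from h import *
for n in("scene","top"):
    p=ctrl.get_image(n); save(p,n+"1.png"); print(n,p["position"],p["orientation"],p["fx"],p["k1"])
    for t in("press","guard_knob","spoke_grip","guard","vice","quill","table_plate","bar_top","chuck_key","drill_stand","oiler","spray_can","hammer"):
        print(t,[(np.round(r["centre"],3),round(r["score"],2)) for r in ctrl.find_in(t,p)[:3]])
s=ctrl.get_state();print(s)
E
```

```text
pics
scene [ 0.04025646 -0.08173087  1.50174162] [-2.26727989  1.75863077 -0.29573342] 518.7642310729354 -0.11974356300518094
press [(array([0.614, 0.054, 0.344]), 0.87)]
guard_knob [(array([0.461, 0.013, 0.198]), 0.92)]
spoke_grip [(array([ 0.676, -0.053,  0.281]), 0.84)]
guard [(array([0.464, 0.012, 0.202]), 0.85)]
vice [(array([ 0.703, -0.236,  0.035]), 0.95), (array([0.19 , 0.343, 0.032]), 0.76), (array([0.561, 0.005, 0.106]), 0.66)]
quill []
table_plate [(array([ 0.582, -0.027,  0.077]), 0.6), (array([0.622, 0.052, 0.347]), 0.25)]
bar_top [(array([ 0.7  , -0.234,  0.036]), 0.8), (array([0.341, 0.192, 0.03 ]), 0.74), (array([0.563, 0.006, 0.113]), 0.59)]
chuck_key []
drill_stand [(array([ 0.426, -0.115,  0.023]), 0.78), (array([ 0.581, -0.025,  0.077]), 0.64)]
oiler [(array([ 0.54 , -0.292,  0.06 ]), 0.59), (array([0.462, 0.013, 0.199]), 0.31)]
spray_can [(array([0.532, 0.398, 0.15 ]), 0.69)]
hammer [(array([ 0.484, -0.396,  0.027]), 0.8)]
top [0.30482435 0.00966424 1.46749036] [-2.16748976  2.15197771 -0.13926442] 512.3967953578432 0.0329645014640004
press [(array([0.637, 0.059,
[... 920 characters left out ...]
: array([ 1.14606853,  0.32098791, -0.07012594,  1.45049105,  0.02258685,
        1.37079404, -0.05687098]), 'qd': array([ 2.70833513e-04,  1.09570827e-03, -2.39641046e-04, -3.46681550e-04,
        9.82100612e-05, -3.46639342e-04,  5.25684456e-04]), 'joint_torque': array([ 2.93250132e-04, -4.91104782e+01, -4.03130539e-01, -3.12767851e+01,
       -6.37513166e-02,  3.36676044e-02,  3.80765550e-05]), 'position': array([ 0.27617929, -0.58844056,  0.19579908]), 'tool_rot': array([3.06614335e+00, 6.83874924e-01, 2.30438075e-06]), 'ft_force': array([ 0.62774525, -0.24198995,  0.11571093]), 'torque': array([-0.01847048,  0.0309859 ,  0.0045257 ]), 'grip_force': 0.0, 'grip_width': 1.0026457000547384}
```

Run:
```python
from h import *
ps={}
for n in("scene","top"):
    p=ctrl.get_image(n); C=cloud(p); np.savez("%s.npz"%n,C=C,f=p["frame"],M=pose(p)[0],t=pose(p)[1],K=[p["fx"],p["fy"],p["cx"],p["cy"],p["k1"]])
    m=(abs(C[...,2]-.357)<.008)&(C[...,0]>.4)&(C[...,0]<.95)&(abs(C[...,1])<.35)
    m=cv2.morphologyEx(m.astype(np.uint8),cv2.MORPH_OPEN,np.ones((3,3)))>0
    q=C[m][:,:2].astype(np.float32); print(n,len(q),np.median(C[m][:,2]))
    r=cv2.minAreaRect(q);print(r, cv2.boxPoints(r))
    k=(abs(C[...,2]-.366)<.2)&(C[...,2]>.364)&(C[...,2]<.375)&(C[...,0]>.4)&(abs(C[...,1])<.3);print('knob',np.median(C[k],0) if k.any() else None)
```

```text
scene 3642 0.35627938433043294
((0.6474067568778992, 0.08126618713140488), (0.25870269536972046, 0.10750427097082138), 49.89197540283203) [[ 0.52296335  0.01696302]
 [ 0.6051859  -0.05229454]
 [ 0.77185017  0.14556935]
 [ 0.6896276   0.21482691]]
knob [0.59436053 0.01796462 0.36838991]
top 5061 0.3571102139225637
((0.6481254696846008, 0.07999186962842941), (0.2586750090122223, 0.10698957741260529), 50.15753173828125) [[ 0.52418786  0.01495838]
 [ 0.60633546 -0.0535876 ]
 [ 0.7720631   0.14502536]
 [ 0.6899155   0.21357134]]
knob [0.59626008 0.0179567  0.36933374]
```

View pics/scene1.png

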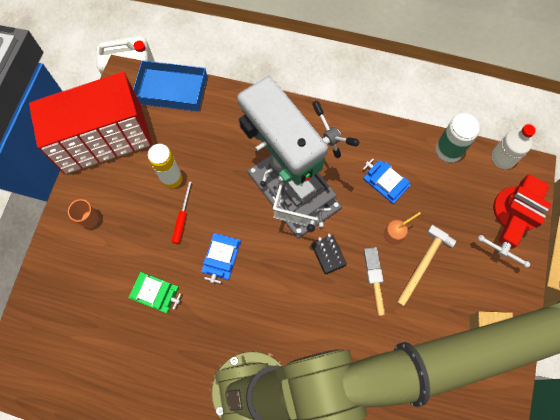

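View pics/top1.png

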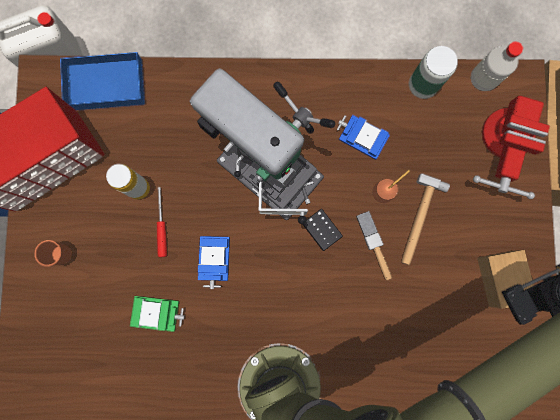

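Both pictures show the press in the middle, with its cover at about (250,120) in top. The guard's steel L runs (260,180)-(260,212)-(306,212), the feed hub is at (305,118) and the front spoke's grip is at (328,123). The vice under the spindle is the one on the drill table at about (265,190); the blue vices at (365,136) and (213,258) and the green one at (155,313) are decoys. The cover rectangle measures 259x107 mm at z 0.357, yaw 50°, which matches the given sizes.

```bash
cat >> h.py <<'E'
YAW=np.radians(50.0); O=np.array([.6478-.063*np.cos(YAW),.0806-.063*np.sin(YAW)])
c,s_=np.cos(YAW),np.sin(YAW)
def W(x,y,z): return np.array([O[0]+(x*c-y*s_)/1e3,O[1]+(x*s_+y*c)/1e3,z/1e3])
def P(w): d=np.array(w[:2])-O; return np.array([d@[c,s_],d@[-s_,c],w[2]])*1e3
E
python3 - <<'E'
from h import *
pin=W(-30,68,145);print("pin",pin,"shut knob",W(-127,-37,203),"hub",W(-15,-110,262),"grip0",W(-15-85*np.cos(.75),-120,262+85*np.sin(.75)))
for n in("scene","top"):
    d=np.load(n+".npz");C=d["C"];f=d["f"].astype(int)
    r=np.hypot(C[...,0]-pin[0],C[...,1]-pin[1])
    m=(C[...,2]>.185)&(C[...,2]<.219)&(r>.115)&(r<.16)&(f.max(-1)<90)&(C[...,0]<.6)&(C[...,1]<.1)
    q=C[m];print(n,m.sum(),q.mean(0),q.min(0),q.max(0),np.argwhere(m).mean(0))
    G=(C[...,2]>.17)&(C[...,2]<.224)&(r<.165)&(C[...,0]<.56)&(C[...,1]<.08)
    print(G.sum(),np.round(C[G][::12],3).tolist())
    x=C[...,:]; w=(np.linalg.norm(C-(W(-15-85*np.cos(.75),-120,262+85*np.sin(.75))+[0,0,.007]),axis=-1)<.03)
    print('grip',w.sum(),C[w].mean(0),C[w][:,2].max())
M=R.from_rotvec([3.06614335e+00,6.83874924e-01,0]).as_matrix();print(M.round(3))
E
```

```text
pin [0.53592973 0.05306742 0.145     ] shut knob [ 0.554014   -0.08873159  0.203     ] hub [ 0.68192746 -0.0498581   0.262     ] grip0 [ 0.64961065 -0.10392901  0.31993929]
scene 52 [ 0.43738127 -0.05072721  0.20974137] [ 0.42911354 -0.06083238  0.19847547] [ 0.44845039 -0.04127566  0.21785021] [227.71153846 310.28846154]
488 [[0.54, 0.063, 0.216], [0.536, 0.045, 0.216], [0.531, 0.047, 0.213], [0.528, 0.052, 0.202], [0.518, 0.052, 0.213], [0.508, 0.054, 0.222], [0.5, 0.055, 0.22], [0.501, 0.053, 0.196], [0.485, 0.051, 0.217], [0.472, 0.056, 0.216], [0.464, 0.054, 0.217], [0.459, 0.047, 0.22], [0.459, 0.042, 0.217], [0.46, 0.048, 0.2], [0.461, 0.015, 0.22], [0.461, 0.034, 0.199], [0.462, 0.002, 0.22], [0.46, 0.031, 0.197], [0.461, -0.004, 0.218], [0.461, 0.034, 0.182], [0.457, 0.001, 0.218], [0.46, 0.04, 0.174], [0.461, 0.007, 0.195], [0.462, -0.025, 0.217], [0.461, 0.012, 0.18], [0.457, -0.021, 0.217], [0.461, 0.012, 0.173], [0.458, -0.021, 0.207], [0.461, -0.052, 0.22], [0.459, -0.016, 0.193], [0.458, -0.047, 0.218], [0.461, -0.024, 0.182], [0.46, -0.055, 0.212], [0.461, -0.037, 0.1
[... 474 characters left out ...]
], [0.511, 0.053, 0.219], [0.491, 0.052, 0.22], [0.473, 0.055, 0.219], [0.463, 0.047, 0.223], [0.464, 0.01, 0.215], [0.464, -0.024, 0.218], [0.464, -0.054, 0.219], [0.461, 0.037, 0.221], [0.461, -0.002, 0.22], [0.462, -0.039, 0.221], [0.461, 0.05, 0.198], [0.461, 0.02, 0.198], [0.459, -0.009, 0.216], [0.459, -0.041, 0.22], [0.461, 0.048, 0.175], [0.462, 0.018, 0.176], [0.461, -0.012, 0.184], [0.461, -0.043, 0.181], [0.459, -0.061, 0.177], [0.448, -0.049, 0.208], [0.443, -0.042, 0.214], [0.44, -0.051, 0.216], [0.438, -0.059, 0.212], [0.433, -0.049, 0.213]]
grip 119 [ 0.64979445 -0.10170454  0.32755575] 0.3416177616220799
[[ 0.905  0.425  0.   ]
 [ 0.425 -0.905 -0.   ]
 [-0.     0.    -1.   ]]
```

Run:
```python
import numpy as np,cv2
a=np.load("scene.npz")["f"][120:260,230:400];b=np.load("top.npz")["f"][60:240,190:360]
a=cv2.resize(a,(395,325));b=cv2.resize(b,(395,418))
o=np.zeros((418,790,3),np.uint8);o[:325,:395]=a;o[:,395:]=b
cv2.imwrite("pics/crop1.png",o[...,::-1])
```

```text
(no output)
```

View pics/crop1.png

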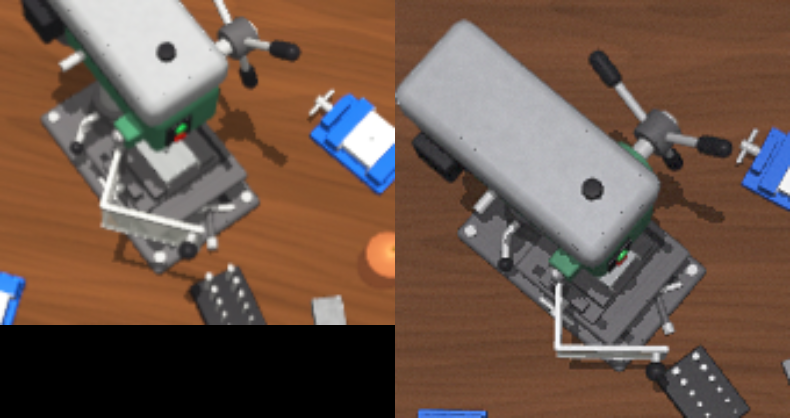

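The model agrees with the pictures: the knob is the black ball at top (302,219), crop (655,371). It measures (0.439, -0.051, ~0.203), 143 mm from the pin, so the guard is about 0.87 rad open. The front grip measures about (0.65, -0.103).

Request:
{"name": "move_arm", "arguments": {
  "increments": "8 24 9 0 0 -3.15 255;8 24 9 0 0 -3.15 255;8 24 9 0 0 -3.15 255;8 24 9 0 0 -3.15 255;8 24 9 0 0 -3.15 255;8 24 9 0 0 -3.15 255;8 24 9 0 0 -3.15 255;8 24 9 0 0 -3.15 255",
  "grip_force": 20
}}

```text
time: 2.17
position: [0.3404, -0.3952, 0.2684]
tool_rot: [3.141, -0.006, 0.0]
ft_force: [0.5, -0.0, -0.5]
grip_width: 0.476
grip_force: 0.0
```

Request:
{"name": "move_arm", "arguments": {
  "increments": "5 22 -5 0 1.9 0 255;5 22 -5 0 1.9 0 255;5 22 -5 0 1.9 0 255;5 22 -5 0 1.9 0 255;5 22 -5 0 1.9 0 255;5 22 -5 0 1.9 0 255;5 22 -5 0 1.9 0 255;5 22 -5 0 1.9 0 255"
}}

```text
time: 2.83
position: [0.3804, -0.2194, 0.2279]
tool_rot: [3.113, -0.002, -0.417]
ft_force: [1.0, -0.1, 0.8]
grip_width: 0.011
grip_force: 0.0
```

Request:
{"name": "move_arm", "arguments": {
  "increments": "2.5 20 -5 0 0 0 255;2.5 20 -5 0 0 0 255;2.5 20 -5 0 0 0 255;2.5 20 -5 0 0 0 255;2.5 20 -5 0 0 0 255;2.5 20 -5 0 0 0 255;2.5 20 -5 0 0 0 255;2.5 20 -3 0 0 0 255"
}}

```text
time: 3.5
position: [0.4, -0.0595, 0.1895]
tool_rot: [3.114, -0.002, -0.415]
ft_force: [1.0, 0.3, -0.0]
grip_width: 0.004
grip_force: 0.0
```

Request:
{"name": "move_arm", "arguments": {
  "increments": "6 -2.3 0 0 -1.9 1.2 255;6 -2.3 0 0 -1.9 1.2 255;6 -2.3 0 0 -1.9 1.2 255;6 -2.3 0 0 -1.9 1.2 255;6 -2.3 0 0 -1.9 1.2 255;6 -2.3 0 0 -1.9 1.2 255;6 -2.3 0 0 -1.9 1.2 255;6 -2.3 0 0 -1.9 1.2 255"
}}

```text
time: 4.17
position: [0.4485, -0.0789, 0.1901]
tool_rot: [3.108, 0.258, 0.004]
ft_force: [0.2, 0.1, 0.6]
grip_width: 0.005
grip_force: 0.0
```

Request:
{"name": "move_arm", "arguments": {
  "increments": "5.4 -2.4 0 0 0 1.9 255;5.4 -2.4 0 0 0 1.9 255;5.4 -2.4 0 0 0 1.9 255;5.4 -2.4 0 0 0 1.9 255;5.4 -2.4 0 0 0 1.9 255;5.4 -2.4 0 0 0 1.9 255;5.4 -2.4 0 0 0 1.9 255;5.4 -2.4 0 0 0 1.9 255"
}}

```text
time: 4.83
position: [0.4916, -0.0982, 0.1899]
tool_rot: [3.047, 0.668, 0.006]
ft_force: [-0.1, 0.1, 0.2]
grip_width: 0.006
grip_force: 0.0
```

Request:
{"name": "move_arm", "arguments": {
  "increments": "5.5 -0.6 0 0 0 1.9 255;5.5 -0.6 0 0 0 1.9 255;5.5 -0.6 0 0 0 1.9 255;5.5 -0.6 0 0 0 1.9 255;5.5 -0.6 0 0 0 1.9 255;5.5 -0.6 0 0 0 1.9 255;5.5 -0.6 0 0 0 1.9 255;3 -0.6 0 0 0 1.9 255"
}}

```text
time: 5.5
position: [0.5334, -0.1028, 0.1899]
tool_rot: [2.933, 1.065, 0.011]
ft_force: [-1.5, 0.3, -0.2]
grip_width: 0.003
grip_force: 0.0
```

```bash
cat > g.py <<'E'
from h import *
def guard(tag):
    p=ctrl.get_image("top");C=cloud(p);save(p,tag+".png")
    pin=W(-30,68,145);r=np.hypot(C[...,0]-pin[0],C[...,1]-pin[1])
    m=(C[...,2]>.205)&(C[...,2]<.226)&(r<.16)&(C[...,0]<.62)&(C[...,1]<.08)
    print("guard rail pts (press mm)",np.round([P(q) for q in C[m][::6]]).tolist())
    print(ctrl.find_in("guard_knob",p)[:2]); return p,C
E
python3 -c "
from g import *
p,C=guard('top2')
a=cv2.resize(p['frame'][60:240,190:370],(600,600));cv2.imwrite('pics/c2.png',a[...,::-1])"
```

```text
guard rail pts (press mm) [[-25.0, 73.0, 223.0], [-34.0, 69.0, 221.0], [-33.0, 72.0, 218.0], [-36.0, 74.0, 223.0], [-39.0, 78.0, 220.0], [-41.0, 81.0, 216.0], [-45.0, 86.0, 223.0], [-50.0, 91.0, 222.0], [-55.0, 100.0, 223.0], [-59.0, 106.0, 220.0], [-64.0, 111.0, 220.0], [-69.0, 117.0, 223.0], [-74.0, 123.0, 220.0], [-80.0, 122.0, 223.0], [-90.0, 112.0, 219.0], [-102.0, 102.0, 220.0], [-113.0, 93.0, 220.0], [-124.0, 83.0, 223.0], [-135.0, 74.0, 222.0], [-147.0, 64.0, 223.0], [-81.0, 123.0, 221.0], [-92.0, 114.0, 218.0], [-103.0, 104.0, 221.0], [-117.0, 93.0, 222.0], [-128.0, 84.0, 221.0], [-139.0, 74.0, 223.0], [-150.0, 65.0, 224.0], [-112.0, 99.0, 210.0], [-123.0, 90.0, 217.0], [-134.0, 80.0, 214.0], [-146.0, 70.0, 214.0], [-159.0, 60.0, 222.0], [-160.0, 64.0, 209.0], [-165.0, 63.0, 209.0], [-163.0, 71.0, 207.0], [-165.0, 74.0, 214.0], [-162.0, 78.0, 209.0], [-174.0, 69.0, 216.0], [-172.0, 75.0, 217.0], [-167.0, 80.0, 210.0], [-179.0, 72.0, 216.0], [-177.0, 76.0, 213.0], [-176.0, 79.0, 209.0], [-178.0, 81.0, 210.0]]
[{'centre': [0.4625, 0.0058, 0.2135], 'score': 0.78}, {'centre': [0.6385, 0.0661, 0.3534], 'score': 0.23}]
```

View pics/c2.png

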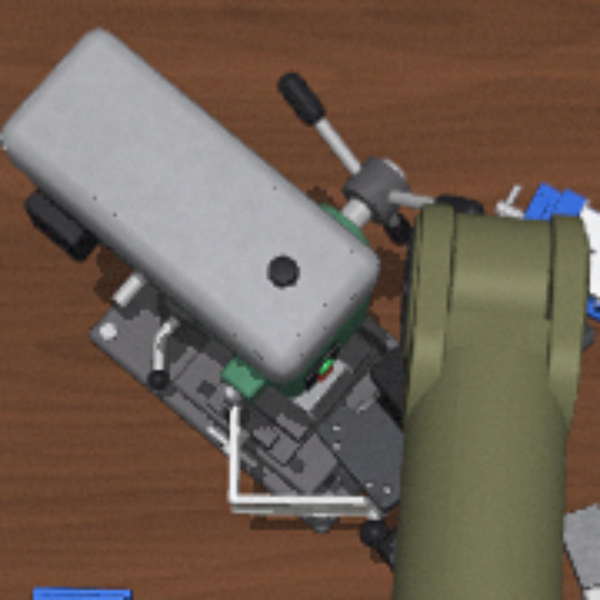

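The guard has not moved: the rail is still at (232,390)-(232,500)-(380,505) in the crop, and the knob, at (378,535), was passed on its right side. I'll go back and push with the finger centred on the ball.

Request:
{"name": "move_arm", "arguments": {
  "increments": "-16.6 -3 0 0 0 -5 255;-16.6 -3 0 0 0 -5 255;-16.6 -3 0 0 0 -5 255;-16.6 -3 0 0 0 -5 255;-16.6 -3 0 0 0 -5 255;-16.6 -3 0 0 0 -5 255;-16.6 -3 0 0 0 -5 255;-16.6 -3 0 0 0 -5 255"
}}

```text
time: 6.27
position: [0.399, -0.1269, 0.1899]
tool_rot: [3.119, -0.013, -0.002]
ft_force: [-0.3, 0.1, -0.3]
grip_width: 0.005
grip_force: 0.0
```

Request:
{"name": "move_arm", "arguments": {
  "increments": "-1 11 -1 0 1.9 0 255;-1 11 -1 0 1.9 0 255;-1 11 -1 0 1.9 0 255;-1 11 -1 0 1.9 0 255;0 11 -1 0 1.9 0 255;0 11 0 0 1.9 0 255;0 11 0 0 1.9 0 255;0 11 0 0 1.9 0 255"
}}

```text
time: 6.93
position: [0.3959, -0.0384, 0.185]
tool_rot: [3.091, -0.002, -0.416]
ft_force: [-0.6, -1.5, -0.6]
grip_width: 0.008
grip_force: 0.0
```

Request:
{"name": "move_arm", "arguments": {
  "increments": "7 -1 0 0 -1.9 0 255;7 -1 0 0 -1.9 0 255;7 -2 0 0 -1.9 0 255;6.4 -4 0 0 -1.9 2 255;6.4 -5 0 0 -1.9 2 255;6.4 -5 0 0 -1.9 2 255;6.4 -5 0 0 -1.9 2 255;6.4 -5 0 0 -1.9 2 255"
}}

```text
time: 7.6
position: [0.449, -0.0668, 0.185]
tool_rot: [3.093, 0.266, 0.004]
ft_force: [-1.5, -0.2, -0.7]
grip_width: 0.006
grip_force: 0.2
```

```bash
python3 -c "
from g import *
p,C=guard('top3')
a=cv2.resize(p['frame'][120:240,230:350],(600,600));cv2.imwrite('pics/c3.png',a[...,::-1])"
```

```text
guard rail pts (press mm) [[-25.0, 73.0, 219.0], [-38.0, 66.0, 225.0], [-38.0, 69.0, 221.0], [-37.0, 69.0, 206.0], [-43.0, 75.0, 223.0], [-45.0, 81.0, 218.0], [-50.0, 84.0, 219.0], [-56.0, 90.0, 223.0], [-61.0, 92.0, 224.0], [-66.0, 94.0, 223.0], [-72.0, 98.0, 218.0], [-76.0, 105.0, 223.0], [-80.0, 111.0, 224.0], [-90.0, 115.0, 217.0]]
[{'centre': [0.5526, 0.0191, 0.1079], 'score': 0.48}]
```

View pics/c3.png

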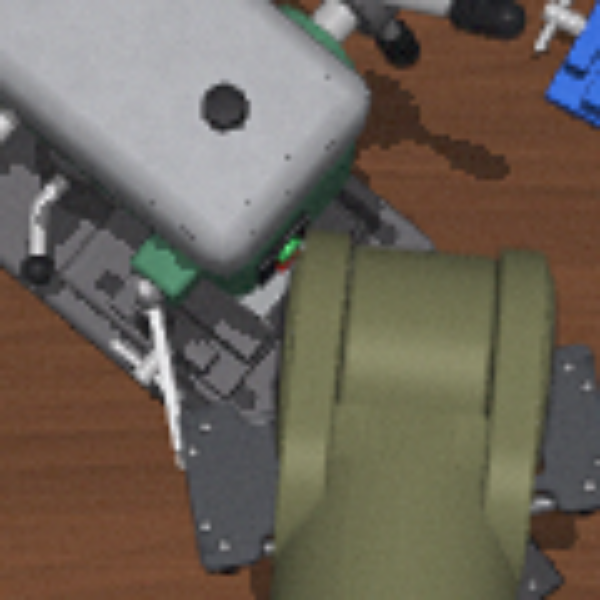

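The side rail now ends at (180,465) in the crop, which puts the guard at about 0.66 rad and following the finger. I'll continue the push.

Request:
{"name": "move_arm", "arguments": {
  "increments": "5.4 -2.6 0 0 0 1.9 255;5.4 -2.6 0 0 0 1.9 255;5.4 -2.6 0 0 0 1.9 255;5.4 -2.6 0 0 0 1.9 255;5.4 -2.4 0 0 0 1.9 255;5.4 -2.4 0 0 0 1.9 255;5.4 -2.4 0 0 0 1.9 255;5.4 -2.4 0 0 0 1.9 255"
}}

```text
time: 8.37
position: [0.4922, -0.0869, 0.185]
tool_rot: [3.032, 0.671, 0.007]
ft_force: [-0.7, -0.4, 2.0]
grip_width: 0.006
grip_force: 0.8
```

Request:
{"name": "move_arm", "arguments": {
  "increments": "5.5 -1.5 0 0 0 1.9 255;5.5 -1.5 0 0 0 1.9 255;5.5 -1.5 0 0 0 1.9 255;5.5 -1.5 0 0 0 1.9 255;5.5 -1 0 0 0 1.9 255;5.5 -1 0 0 0 1.9 255;5.5 -1 0 0 0 1.9 255;4 -1 0 0 0 1.9 255"
}}

```text
time: 9.03
position: [0.535, -0.0963, 0.1849]
tool_rot: [2.918, 1.068, 0.016]
ft_force: [-0.0, 1.0, 1.0]
grip_width: 0.005
grip_force: 0.5
```

```bash
python3 -c "
from g import *
p,C=guard('top4')"
```

```text
guard rail pts (press mm) [[-25.0, 73.0, 222.0], [-34.0, 68.0, 220.0], [-33.0, 72.0, 218.0], [-33.0, 75.0, 218.0], [-45.0, 66.0, 221.0], [-48.0, 66.0, 222.0], [-53.0, 68.0, 221.0], [-61.0, 65.0, 220.0], [-64.0, 69.0, 221.0], [-71.0, 66.0, 218.0], [-74.0, 70.0, 219.0], [-81.0, 67.0, 218.0], [-85.0, 71.0, 223.0], [-90.0, 69.0, 218.0], [-94.0, 70.0, 224.0], [-93.0, 73.0, 214.0], [-106.0, 62.0, 217.0], [-106.0, 66.0, 218.0]]
[{'centre': [0.4112, -0.2558, 0.0189], 'score': 0.57}, {'centre': [0.5104, 0.0243, 0.2053], 'score': 0.48}]
```

Request:
{"name": "move_arm", "arguments": {
  "increments": "1.2 0.8 0 0 0 0 255;1.2 0.8 0 0 0 0 255;1.2 0.8 0 0 0 0 255;1.2 0.8 0 0 0 0 255;0 0 0 0 0 0 255;0 0 0 0 0 0 255;0 0 0 0 0 0 255;0 0 0 0 0 0 255"
}}

```text
time: 9.8
position: [0.5395, -0.0936, 0.1848]
tool_rot: [2.918, 1.067, 0.017]
ft_force: [-0.1, -0.7, 0.9]
grip_width: 0.006
grip_force: 0.4
```

Request:
{"name": "move_arm", "arguments": {
  "increments": "1 0.8 0 0 0 0 255;1 0.8 0 0 0 0 255;1 0.8 0 0 0 0 255;1 0.8 0 0 0 0 255;0 0 0 0 0 0 255;0 0 0 0 0 0 255;0 0 0 0 0 0 255;0 0 0 0 0 0 255"
}}

```text
time: 10.47
position: [0.5425, -0.0912, 0.1847]
tool_rot: [2.918, 1.066, 0.013]
ft_force: [-3.8, -2.6, 3.1]
grip_width: 0.007
grip_force: 2.4
```

```bash
python3 -c "
from g import *
print(P(ctrl.get_state()['position']))
p,C=guard('top5')
q=ctrl.get_image('scene');save(q,'s5.png')
a=cv2.resize(q['frame'][120:260,230:370],(600,600));cv2.imwrite('pics/c5.png',a[...,::-1])"
```

```text
[-136.27819558  -29.81594461  184.70210859]
guard rail pts (press mm) [[-24.0, 73.0, 217.0], [-34.0, 68.0, 221.0], [-32.0, 74.0, 221.0], [-43.0, 64.0, 222.0], [-41.0, 69.0, 223.0], [-37.0, 72.0, 206.0], [-50.0, 68.0, 223.0], [-57.0, 65.0, 222.0], [-60.0, 69.0, 220.0], [-68.0, 66.0, 221.0], [-71.0, 70.0, 224.0], [-78.0, 67.0, 222.0], [-85.0, 64.0, 219.0], [-88.0, 67.0, 217.0], [-94.0, 66.0, 218.0], [-96.0, 69.0, 224.0], [-107.0, 59.0, 218.0], [-107.0, 63.0, 224.0]]
[{'centre': [0.5117, 0.023, 0.2007], 'score': 0.7}, {'centre': [0.5581, 0.0159, 0.1076], 'score': 0.58}]
```

View pics/c5.png

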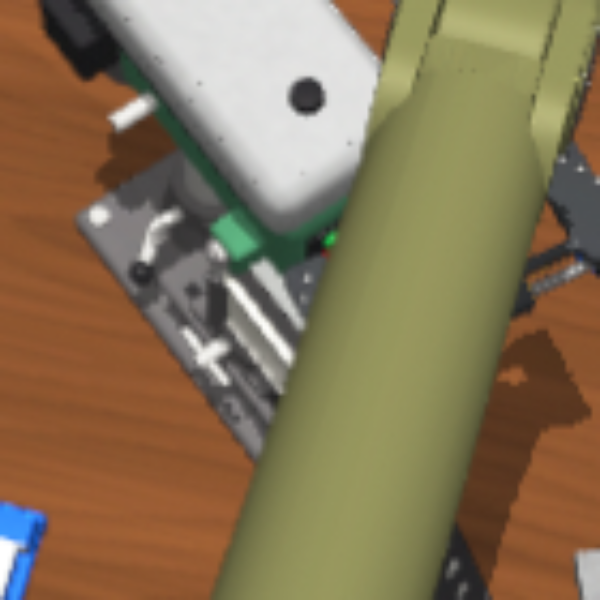

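The guard is shut: the side rail runs straight at press y of about 67 mm and the rubber stop reacts with about 5 N. I'll back straight off, then go up and over to the feed grip.

Request:
{"name": "move_arm", "arguments": {
  "increments": "-6 -7 0 0 0 0 255;-10 -12 0 0 0 0 255;-10 -12 0 0 0 0 255;0 -2 25 0 0 0 255;0 -2 30 0 0 0 255;0 -2 30 0 0 0 255;0 0 30 0 0 0 255;0 0 30 0 0 0 255"
}}

```text
time: 11.28
position: [0.5177, -0.1271, 0.3312]
tool_rot: [2.917, 1.068, 0.019]
ft_force: [0.5, -0.2, -0.2]
grip_width: 0.004
grip_force: 0.0
```

Request:
{"name": "move_arm", "arguments": {
  "increments": "0 0 30 0 0 0 255;0 0 35 0 0 0 255;24 6.5 0 1.9 -1.6 1.7 255;24 6.5 0 1.9 -1.6 1.7 255;24 6.5 0 1.9 -1.6 1.7 255;24 6.5 0 1.9 -1.6 1.7 255;24 6.5 0 1.9 -1.6 1.7 255;20 6 0 1.9 -1.6 1.7 255"
}}

```text
time: 11.95
position: [0.6593, -0.0881, 0.3947]
tool_rot: [-2.736, -1.285, -0.369]
ft_force: [-0.8, -0.2, -0.0]
grip_width: 0.006
grip_force: 0.0
```

```bash
cat > s.py <<'E'
from h import *
s=ctrl.get_state();M=R.from_rotvec(s["tool_rot"]).as_matrix()
p=P(s["position"]);f=s["ft_force"]
print(round(s["time"],2),"press",p.round(1),"z",M[:,2].round(2),"y",M[:,1].round(2),"F press",np.round([f[0]*c+f[1]*s_,-f[0]*s_+f[1]*c,f[2]],1))
E
python3 s.py
python3 - <<'E'
from g import *
guard("top6")
q=ctrl.get_image("scene");save(q,"s6.png")
C=cloud(q)
g=W(-15-85*np.cos(.75),-120,327);w=np.linalg.norm(C-g,axis=-1)<.03;print(w.sum(),C[w].mean(0) if w.any() else 0)
E
```

```text
11.95 press [ -58.8 -117.3  394.7] z [ 0.18  0.19 -0.97] y [ 0.77 -0.64  0.02] F press [-0.7  0.5 -0. ]
guard rail pts (press mm) [[-101.0, -48.0, 221.0], [-104.0, -44.0, 220.0], [-102.0, -35.0, 222.0], [-105.0, -36.0, 218.0], [-105.0, -32.0, 220.0], [-103.0, -26.0, 221.0], [-117.0, -42.0, 209.0], [-104.0, -25.0, 218.0], [-122.0, -43.0, 209.0], [-106.0, -22.0, 223.0], [-124.0, -39.0, 217.0], [-106.0, -19.0, 222.0], [-130.0, -42.0, 212.0], [-120.0, -30.0, 210.0], [-131.0, -40.0, 211.0], [-106.0, -15.0, 215.0], [-131.0, -36.0, 212.0], [-125.0, -29.0, 207.0], [-136.0, -38.0, 208.0], [-130.0, -30.0, 208.0], [-107.0, -2.0, 226.0], [-102.0, 7.0, 219.0], [-33.0, 71.0, 225.0], [-105.0, 8.0, 221.0], [-36.0, 71.0, 222.0], [-105.0, 11.0, 221.0], [-38.0, 70.0, 212.0], [-103.0, 16.0, 221.0], [-48.0, 66.0, 222.0], [-50.0, 68.0, 220.0], [-52.0, 70.0, 222.0], [-54.0, 70.0, 216.0], [-104.0, 28.0, 218.0], [-102.0, 34.0, 221.0], [-69.0, 64.0, 220.0], [-71.0, 66.0, 220.0], [-71.0, 70.0, 218.0], [-105.0, 41.0, 223.0], [-102.0, 46.0, 220.0], [-83.0, 65.0, 218.0], [-85.0, 68.0, 223.0], [-87.0, 70.0, 223.0], [-105.0, 54.0, 221.0], [-103.0, 59.0, 222.0], [-99.0, 65.0, 218.0], [-99.0, 68.0, 218.0], [-105.0, 68.0, 223.0]]
[{'centre': [0.5289, -0.0229, 0.2128], 'score': 0.67}, {'centre': [0.4328, -0.112, 0.0217], 'score': 0.24}]
42 [ 0.64649734 -0.10195521  0.32760115]
```

The guard measures about 0 rad, with its front sheet at press x of about -104 along its whole length. Now down onto the grip.

Request:
{"name": "move_arm", "arguments": {
  "increments": "-0.1 -0.7 -8 0 0 0 255;-0.1 -0.7 -8 0 0 0 255;-0.1 -0.7 -8 0 0 0 255;-0.1 -0.7 -8 0 0 0 255;-0.1 -0.7 -8 0 0 0 255;-0.1 -0.7 -8 0 0 0 255;-0.1 -0.7 -6 0 0 0 255;-0.1 -0.7 -4 0 0 0 255"
}}

```text
time: 12.77
position: [0.6563, -0.0947, 0.3356]
tool_rot: [-2.739, -1.282, -0.362]
ft_force: [0.4, -0.9, -0.5]
grip_width: 0.007
grip_force: 0.0
```

```bash
python3 s.py
```

```text
12.77 press [ -65.8 -119.2  335.6] z [ 0.17  0.19 -0.97] y [ 0.77 -0.64  0.01] F press [-0.5 -0.9 -0.5]
```

Request:
{"name": "move_arm", "arguments": {
  "increments": "-1.4 -2.1 -4.5 0.5 -0.4 0 255;-1.4 -2.1 -4.5 0.5 -0.4 0 255;-1.4 -2.1 -4.5 0.5 -0.4 0 255;-1.4 -2.1 -4.5 0.5 -0.4 0 255;-1.4 -2.1 -4.5 0.5 -0.4 0 255;-1.4 -2.1 -4.5 0.5 -0.4 0 255;-1.4 -2.1 -4.5 0.5 -0.4 0 255;-1.4 -2.1 -4.5 0.5 -0.4 0 255"
}}

```text
time: 13.43
position: [0.6443, -0.1124, 0.302]
tool_rot: [-2.69, -1.257, -0.478]
ft_force: [-9.8, -2.1, 9.5]
grip_width: 0.003
grip_force: 5.8
```

```bash
python3 s.py;python3 - <<'E'
from h import *
p=ctrl.get_image("scene");q=ctrl.get_image("top")
a=np.hstack([cv2.resize(p['frame'][70:220,250:400],(395,395)),cv2.resize(q['frame'][50:200,230:380],(395,395))]);cv2.imwrite('pics/c7.png',a[...,::-1])
E
```

```text
13.43 press [ -87.1 -121.4  302. ] z [ 0.23  0.25 -0.94] y [ 0.77 -0.64  0.01] F press [-7.9  6.1  9.5]
```

View pics/c7.png

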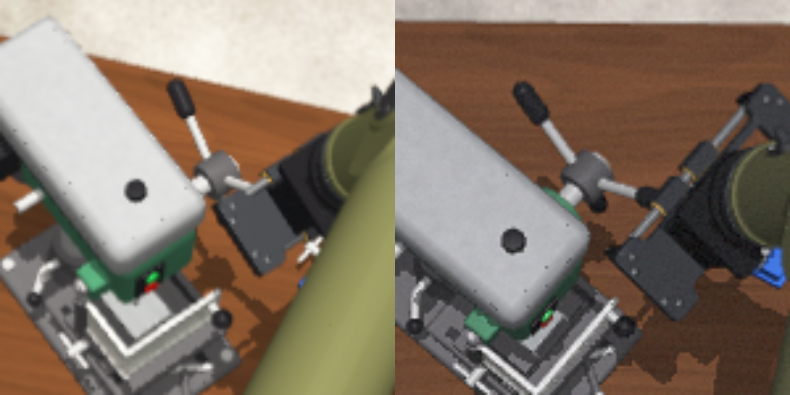

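```bash
cat > q.py <<'E'
from h import *
def feed(n):
    p=ctrl.get_image(n);C=cloud(p)
    pr=(C[...,:2]-O)@np.array([[c,-s_],[s_,c]])*1e3
    z=C[...,2]*1e3;x=pr[...,0];y=pr[...,1]
    r=np.hypot(x+15,z-262)
    m=(y<-98)&(y>-140)&(r>45)&(r<112)&(x>-22)&(z>262)
    ang=np.arctan2(z-262,-(x+15))
    print(n,m.sum(),"rear spoke ang",np.median(ang[m]).round(3),"-> q",(.75+2.094-np.median(ang[m])).round(3))
    m=(y<-98)&(y>-140)&(r>45)&(r<112)&(x<-22)&(z<262+100)
    print(" front-ish pts",m.sum(),np.round(np.stack([x[m],y[m],z[m]],-1)[::4]).tolist()[:25])
    return p
E
python3 -c "
from q import *
feed('top');feed('scene')";python3 s.py
```

```text
top 169 rear spoke ang 2.636 -> q 0.208
 front-ish pts 106 [[-48.0, -118.0, 294.0], [-52.0, -116.0, 298.0], [-64.0, -122.0, 308.0], [-72.0, -126.0, 315.0], [-56.0, -115.0, 300.0], [-64.0, -118.0, 312.0], [-72.0, -122.0, 318.0], [-55.0, -114.0, 294.0], [-63.0, -117.0, 303.0], [-72.0, -118.0, 319.0], [-26.0, -124.0, 196.0], [-58.0, -112.0, 298.0], [-67.0, -115.0, 311.0], [-75.0, -118.0, 318.0], [-29.0, -125.0, 193.0], [-71.0, -114.0, 313.0], [-25.0, -117.0, 196.0], [-68.0, -110.0, 308.0], [-76.0, -114.0, 315.0], [-31.0, -118.0, 196.0], [-74.0, -110.0, 312.0], [-24.0, -110.0, 194.0], [-30.0, -120.0, 181.0], [-79.0, -111.0, 312.0], [-27.0, -112.0, 185.0]]
scene 136 rear spoke ang 2.672 -> q 0.172
 front-ish pts 15 [[-51.0, -114.0, 297.0], [-53.0, -112.0, 296.0], [-24.0, -111.0, 182.0], [-27.0, -114.0, 169.0]]
13.63 press [ -86.7 -123.6  301.8] z [ 0.23  0.25 -0.94] y [ 0.76 -0.65  0.02] F press [-3.  -2.5  4.4]
```

Run:
```python
from h import *
def an(C,f,n):
    pr=(C[...,:2]-O)@np.array([[c,-s_],[s_,c]])*1e3
    z=C[...,2]*1e3;x=pr[...,0];y=pr[...,1];r=np.hypot(x+15,z-262)
    a=np.arctan2(z-262,-(x+15))
    m=(y<-98)&(y>-140)&(r>45)&(r<112)&(x>-22)&(z>262)
    k=(y<-98)&(y>-140)&(r>40)&(r<62)&(x<-22)&(z>262)
    g=(y<-98)&(y>-140)&(r>66)&(r<100)&(x<-22)&(z>240)&(f.max(-1)<70)
    print(n,"rear",np.median(a[m]).round(3),"front rod",k.sum(),np.median(a[k]).round(3),"grip",g.sum(),np.median(a[g]).round(3),np.median(r[g]).round(0),"y",np.median(y[g]).round(1),np.percentile(y[g],[5,95]).round(1))
for n in("top","scene"):
    d=np.load(n+".npz");an(d["C"],d["f"],n+" rest")
    p=ctrl.get_image(n);an(cloud(p),p["frame"],n+" now")
p=ctrl.get_image("wrist");save(p,"w8.png")
```

```text
top rest rear 2.762 front rod 28 0.843 grip 79 0.844 86.0 y -116.5 [-126.6 -110.7]
top now rear 2.647 front rod 31 0.735 grip 41 0.752 77.0 y -116.4 [-125.2 -111. ]
scene rest rear 2.771 front rod 23 0.837 grip 63 0.828 87.0 y -116.2 [-124.7 -110.7]
  return _methods._mean(a, axis=axis, dtype=dtype,
  ret = ret.dtype.type(ret / rcount)
Traceback (most recent call last):
IndexError: index -1 is out of bounds for axis 0 with size 0
```

The readings show the handle only at q of about 0.11. The tip slid down the outer side of the grip: tip y is -123.6 against the grip centre at about -118. I'll lift off, open the fingers about 11 mm so the two tips cradle the grip, and come down centred.

Request:
{"name": "move_arm", "arguments": {
  "increments": "2.3 -1.9 2 0 0 0 255;0 0 9 0 0 0 255;0 0 9 0 0 0 255;0 0 9 0 0 0 222;0 0 9 0 0 0 222;0 0 9 0 0 0 222;2.8 10 2 0 0 0 222;2.8 10 0 0 0 0 222"
}}

```text
time: 14.4
position: [0.6541, -0.093, 0.3509]
tool_rot: [-2.691, -1.256, -0.481]
ft_force: [0.7, -0.1, 0.4]
grip_width: 0.123
grip_force: 0.0
```

```bash
python3 s.py
python3 - <<'E'
from h import *
print(ctrl.get_state()["grip_width"]*87)
p=ctrl.get_image("wrist");save(p,"w8.png")
E
```

```text
14.4 press [ -66.  -116.4  350.9] z [ 0.23  0.25 -0.94] y [ 0.77 -0.64  0.01] F press [ 0.4 -0.6  0.4]
10.735405151255378
```

View pics/w8.png

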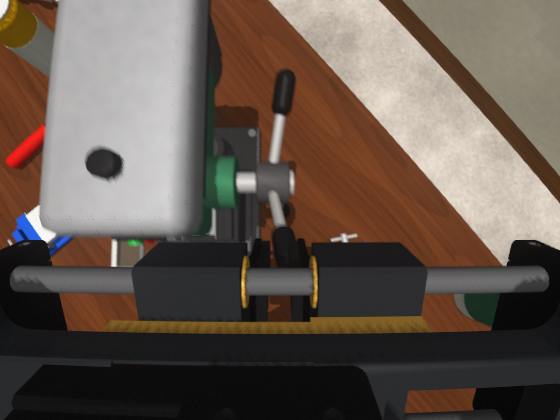

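The wrist view shows the grip at (285,245), between the two fingers at about (262,285) and (302,285), so it is near centred, with a 1-2 mm shift to the right needed.

Request:
{"name": "move_arm", "arguments": {
  "increments": "0.2 -0.2 -3 0 0 0 222;0.2 -0.2 -3 0 0 0 222;0.2 -0.2 -3 0 0 0 222;0.2 -0.2 -3 0 0 0 222;0.2 -0.2 -3 0 0 0 222;0.2 -0.2 -3 0 0 0 222;0 0 -2 0 0 0 222;0 0 -2 0 0 0 222"
}}

```text
time: 15.12
position: [0.6546, -0.0946, 0.3274]
tool_rot: [-2.69, -1.257, -0.478]
ft_force: [0.2, 0.5, -0.8]
grip_width: 0.133
grip_force: 0.0
```

```bash
python3 s.py
```

```text
15.12 press [ -66.9 -117.8  327.4] z [ 0.23  0.25 -0.94] y [ 0.77 -0.64  0.01] F press [ 0.5  0.1 -0.8]
```

Request:
{"name": "move_arm", "arguments": {
  "increments": "-1.3 -1.5 -3.4 0.2 -0.2 0 222;-1.3 -1.5 -3.4 0.2 -0.2 0 222;-1.3 -1.5 -3.4 0.2 -0.2 0 222;-1.3 -1.5 -3.4 0.2 -0.2 0 222;-1.3 -1.5 -3.4 0.2 -0.2 0 222;-1.3 -1.5 -3.4 0.2 -0.2 0 222;0 0 0 0 0 0 222;0 0 0 0 0 0 222"
}}

```text
time: 15.78
position: [0.6466, -0.1044, 0.3079]
tool_rot: [-2.676, -1.25, -0.519]
ft_force: [-3.1, -1.4, 4.9]
grip_width: 0.129
grip_force: 2.7
```

```bash
python3 s.py; sed -i 's/^E$//' q.py
cat >> q.py <<'E'
def an(n):
    p=ctrl.get_image(n);C=cloud(p);f=p["frame"]
    pr=(C[...,:2]-O)@np.array([[c,-s_],[s_,c]])*1e3
    z=C[...,2]*1e3;x=pr[...,0];y=pr[...,1];r=np.hypot(x+15,z-262);a=np.arctan2(z-262,-(x+15))
    m=(y<-98)&(y>-140)&(r>45)&(r<112)&(a>1)&(a<3)
    print(n,m.sum(),"q~",(2.765-np.median(a[m])).round(3))
E
python3 -c "
from q import *
an('top')"
```

```text
15.78 press [ -79.5 -118.   307.9] z [ 0.25  0.27 -0.93] y [ 0.76 -0.64  0.02] F press [-3.1  1.5  4.9]
top 169 q~ 0.053
```

Run:
```python
from h import *
p=ctrl.get_image("wrist");C=cloud(p);save(p,"w9.png")
pr=(C[...,:2]-O)@np.array([[c,-s_],[s_,c]])*1e3
s=ctrl.get_state();M=R.from_rotvec(s["tool_rot"]).as_matrix()
T=(C-s["position"])@M*1e3
for u in (250,262,272,281,290,300,312):
  for v in range(200,330,10):
    d=p["depth"][v,u]
    print(u,v,"col",p["frame"][v,u].tolist(),"press",np.round([*pr[v,u],C[v,u,2]*1e3]).astype(int).tolist(),"tool",np.round(T[v,u]).astype(int).tolist()) if d>0 and u in(262,281,300) else None
cv2.imwrite("pics/c9.png",cv2.resize(p["frame"][180:320,200:360],(800,600))[...,::-1])
```

```text
262 200 col [62, 37, 24] press [-8, -94, 1] tool [-46, -29, 312]
262 210 col [63, 39, 24] press [-25, -94, -1] tool [-63, -29, 307]
262 220 col [61, 35, 23] press [-43, -94, 3] tool [-78, -29, 297]
262 230 col [111, 60, 34] press [-60, -94, 0] tool [-95, -29, 293]
262 240 col [76, 44, 29] press [-77, -94, 0] tool [-111, -29, 287]
262 250 col [21, 20, 19] press [-86, -109, 350] tool [9, -9, -41]
262 260 col [21, 20, 19] press [-91, -109, 362] tool [9, -8, -54]
262 270 col [76, 75, 75] press [-90, -112, 425] tool [33, -4, -112]
262 280 col [116, 114, 113] press [-93, -112, 426] tool [31, -4, -115]
262 290 col [106, 106, 106] press [-96, -112, 426] tool [28, -4, -115]
262 300 col [33, 30, 29] press [-107, -110, 381] tool [1, -7, -78]
262 310 col [31, 29, 29] press [-111, -110, 378] tool [-4, -7, -77]
262 320 col [31, 29, 29] press [-116, -110, 376] tool [-9, -7, -77]
281 200 col [172, 169, 165] press [-52, -120, 302] tool [23, 2, 16]
281 210 col [28, 25, 26] press [-61, -120, 315] tool [20, 2, 1]
281 220 col [29, 28, 28] press [-68, -120, 320] tool [15, 2, -7]
281 230 col [29, 27, 28] p
[... 818 characters left out ...]
0, 0] tool [-79, 37, 301]
300 230 col [86, 50, 30] press [-74, -132, 320] tool [9, 14, -9]
300 240 col [22, 17, 17] press [-81, -130, 341] tool [11, 12, -31]
300 250 col [20, 19, 17] press [-86, -129, 355] tool [11, 11, -46]
300 260 col [27, 25, 25] press [-91, -128, 363] tool [9, 11, -55]
300 270 col [76, 74, 74] press [-90, -122, 426] tool [33, 6, -113]
300 280 col [118, 114, 115] press [-93, -122, 426] tool [31, 6, -115]
300 290 col [105, 104, 105] press [-96, -122, 425] tool [28, 6, -115]
300 300 col [32, 31, 31] press [-107, -126, 381] tool [1, 9, -78]
300 310 col [31, 31, 30] press [-112, -126, 378] tool [-5, 10, -77]
300 320 col [32, 30, 29] press [-116, -127, 376] tool [-10, 10, -77]
```

View pics/c9.png

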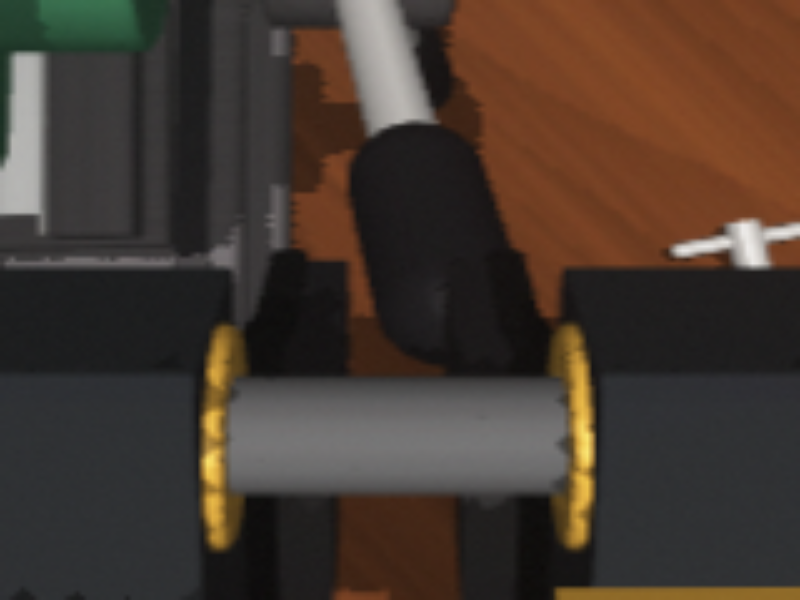

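The wrist crop shows the grip, (355-530, 130-360), deep between the fingers. The right finger lies against its end and the tip is too low and too far forward. Straddling and gently gripping the grip is surer, so I'll open, centre on it and close.

Request:
{"name": "move_arm", "arguments": {
  "increments": "0 0 0 0 0 0 140;0 0 0 0 0 0 140;0 0 0 0 0 0 140;0 0 0 0 0 0 140;2 1.4 -1.5 0 0 0 140;2 1.4 -1.5 0 0 0 140;2 1.4 -1.5 0 0 0 140;2 1.4 -1.5 0 0 0 140"
}}

```text
time: 16.55
position: [0.655, -0.0973, 0.3007]
tool_rot: [-2.673, -1.251, -0.518]
ft_force: [1.2, 0.4, 0.2]
grip_width: 0.448
grip_force: 0.0
```

```bash
python3 s.py
python3 - <<'E'
from h import *
p=ctrl.get_image("wrist");C=cloud(p)
s=ctrl.get_state();M=R.from_rotvec(s["tool_rot"]).as_matrix();T=(C-s["position"])@M*1e3
m=(p["frame"].max(-1)<60)&(abs(T[...,0])<40)&(abs(T[...,1])<14)&(T[...,2]>-45)&(T[...,2]<25)
q=T[m];print(m.sum(),np.percentile(q,[2,25,50,75,98],axis=0).round(1))
for x in range(-10,25,5):
    k=abs(q[:,0]-x)<2.5
    if k.any(): print(x,k.sum(),q[k].min(0).round(),q[k].max(0).round())
print(s["grip_width"]*87)
E
```

```text
16.55 press [ -68.7 -119.9  300.7] z [ 0.25  0.27 -0.93] y [ 0.77 -0.64  0.01] F press [ 1.  -0.7  0.2]
1365 [[ -2.9  -6.1 -40.3]
 [  2.   -1.1 -35.6]
 [  5.8   3.1 -28.4]
 [ 10.    7.4 -20.1]
 [ 15.   12.6 -10.6]]
-5 39 [ -5.  -5. -40.] [ -3.  14. -26.]
0 349 [ -2.  -6. -42.] [  2.  14. -19.]
5 435 [  3.  -7. -39.] [  7.  13. -14.]
10 376 [  8.  -7. -30.] [12. 11. -1.]
15 166 [ 13.  -5. -20.] [16.  9. -4.]
39.24166794615268
```

Request:
{"name": "move_arm", "arguments": {
  "increments": "1.2 -0.9 0 0 0 0 140;1.1 -0.9 0 0 0 0 140;0 0 0 0 0 0 255;0 0 0 0 0 0 255;0 0 0 0 0 0 255;0 0 0 0 0 0 255;0 0 0 0 0 0 255;0 0 0 0 0 0 255",
  "grip_force": 40
}}

```text
time: 17.27
position: [0.6582, -0.1007, 0.3016]
tool_rot: [-2.676, -1.25, -0.522]
ft_force: [4.9, -1.4, -2.6]
grip_width: 0.191
grip_force: 39.6
```

```bash
python3 s.py; python3 -c "
from q import *
an('top')"
```

```text
17.27 press [ -69.2 -124.5  301.6] z [ 0.25  0.27 -0.93] y [ 0.76 -0.64  0.02] F press [ 2.  -4.6 -2.6]
top 169 q~ 0.008
```

Request:
{"name": "move_arm", "arguments": {
  "increments": "-0.8 -2.5 -3.3 0.3 -0.2 0 255;-0.8 -2.5 -3.3 0.3 -0.2 0 255;-1.5 -1.8 -3.3 0.3 -0.2 0 255;-1.5 -1.8 -3.3 0.3 -0.2 0 255;-1.1 -1.3 -3.7 0.3 -0.2 0 255;-1.1 -1.3 -3.7 0.3 -0.2 0 255;-1.1 -1.3 -3.7 0.3 -0.2 0 255;-1.1 -1.3 -3.7 0.3 -0.2 0 255"
}}

```text
time: 17.98
position: [0.6473, -0.1134, 0.2747]
tool_rot: [-2.64, -1.233, -0.578]
ft_force: [-3.5, -0.8, 6.5]
grip_width: 0.196
grip_force: 40.5
```

```bash
python3 s.py; python3 -c "
from q import *
an('top')
print(ctrl.get_state()['grip_width']*87)"
```

```text
17.98 press [ -85.9 -124.3  274.7] z [ 0.27  0.31 -0.91] y [ 0.77 -0.64  0.01] F press [-2.8  2.2  6.5]
top 172 q~ 0.342
16.795851720699453
```

Request:
{"name": "move_arm", "arguments": {
  "increments": "-0.3 -0.3 -2 0.2 -0.2 0 255;-0.3 -0.3 -2 0.2 -0.2 0 255;-0.3 -0.3 -2 0.2 -0.2 0 255;-0.3 -0.3 -2 0.2 -0.2 0 255;-0.3 -0.3 -2 0.2 -0.2 0 255;-0.3 -0.3 -2 0.2 -0.2 0 255;-0.3 -0.3 -2 0.2 -0.2 0 255;-0.3 -0.3 -2 0.2 -0.2 0 255"
}}

```text
time: 18.7
position: [0.6444, -0.117, 0.2581]
tool_rot: [-2.62, -1.223, -0.627]
ft_force: [-5.2, -3.1, 6.8]
grip_width: 0.196
grip_force: 40.8
```

```bash
python3 s.py
```

```text
18.7 press [ -90.5 -124.4  258.1] z [ 0.3   0.34 -0.89] y [ 0.76 -0.64  0.01] F press [-5.7  2.   6.8]
```

Request:
{"name": "move_arm", "arguments": {
  "increments": "-0.2 -0.2 -1 0.1 -0.1 0 255;-0.2 -0.2 -1 0.1 -0.1 0 255;-0.2 -0.2 -1 0.1 -0.1 0 255;-0.1 -0.2 -1 0.1 -0.1 0 255;-0.1 -0.2 -1 0.1 -0.1 0 255;-0.1 -0.2 -1 0.1 -0.1 0 255;-0.1 -0.2 -1 0.1 -0.1 0 255;-0.1 -0.2 -1 0.1 -0.1 0 255"
}}

```text
time: 19.37
position: [0.6437, -0.1178, 0.2502]
tool_rot: [-2.607, -1.219, -0.653]
ft_force: [-4.6, -1.6, 6.9]
grip_width: 0.195
grip_force: 40.8
```

```bash
python3 s.py
```

```text
19.37 press [ -91.6 -124.4  250.2] z [ 0.31  0.35 -0.88] y [ 0.76 -0.64  0.01] F press [-4.2  2.5  6.9]
```

Request:
{"name": "move_arm", "arguments": {
  "increments": "0 0 -1 0.1 -0.1 0 255;0 0 -1 0.1 -0.1 0 255;0 0 -1 0.1 -0.1 0 255;0 0 -1 0.1 -0.1 0 255;0 0 -1 0.1 -0.1 0 255;0 0 -1 0.1 -0.1 0 255;0 0 -1 0.1 -0.1 0 255;0 0 -1 0.1 -0.1 0 255"
}}

```text
time: 20.03
position: [0.6435, -0.1181, 0.242]
tool_rot: [-2.596, -1.213, -0.678]
ft_force: [-5.6, -2.5, 6.4]
grip_width: 0.192
grip_force: 40.6
```

Request:
{"name": "move_arm", "arguments": {
  "increments": "0.1 0.1 -1 0.1 -0.1 0 255;0.1 0.1 -1 0.1 -0.1 0 255;0.1 0.1 -1 0.1 -0.1 0 255;0.1 0.1 -1 0.1 -0.1 0 255;0.1 0.1 -1 0.1 -0.1 0 255;0.1 0.1 -1 0.1 -0.1 0 255;0.1 0.1 -1 0.1 -0.1 0 255;0.1 0.1 -1 0.1 -0.1 0 255"
}}

```text
time: 20.7
position: [0.6438, -0.1177, 0.2335]
tool_rot: [-2.585, -1.208, -0.702]
ft_force: [-6.9, -3.4, 5.3]
grip_width: 0.195
grip_force: 40.9
```

```bash
python3 s.py;python3 -c "
from q import *
an('top')"
```

```text
20.7 press [ -91.5 -124.4  233.5] z [ 0.33  0.37 -0.87] y [ 0.76 -0.64  0.02] F press [-7.   3.1  5.3]
top 143 q~ 0.791
```

Request:
{"name": "move_arm", "arguments": {
  "increments": "0 0.1 -0.9 0.1 -0.1 0 255;0 0.1 -0.9 0.1 -0.1 0 255;0 0.1 -0.9 0.1 -0.1 0 255;0 0.1 -0.9 0.1 -0.1 0 255;0 0.1 -0.9 0.1 -0.1 0 255;0 0.1 -0.9 0.1 -0.1 0 255;0 0.1 -0.9 0.1 -0.1 0 255;0 0.1 -0.9 0.1 -0.1 0 255"
}}

```text
time: 21.42
position: [0.6445, -0.1169, 0.2267]
tool_rot: [-2.573, -1.203, -0.729]
ft_force: [-4.6, -3.1, 5.7]
grip_width: 0.195
grip_force: 40.5
```

```bash
python3 s.py
```

```text
21.42 press [ -90.4 -124.4  226.7] z [ 0.35  0.38 -0.86] y [ 0.76 -0.65  0.02] F press [-5.3  1.5  5.7]
```

Request:
{"name": "move_arm", "arguments": {
  "increments": "0.2 0.2 -0.9 0.1 -0.1 0 255;0.2 0.2 -0.9 0.1 -0.1 0 255;0.2 0.2 -0.9 0.1 -0.1 0 255;0.2 0.2 -0.9 0.1 -0.1 0 255;0.2 0.2 -0.9 0.1 -0.1 0 255;0.2 0.2 -0.9 0.1 -0.1 0 255;0.2 0.2 -0.9 0.1 -0.1 0 255;0.2 0.2 -0.9 0.1 -0.1 0 255"
}}

```text
time: 22.08
position: [0.6456, -0.1156, 0.219]
tool_rot: [-2.561, -1.198, -0.752]
ft_force: [-5.4, -4.2, 4.8]
grip_width: 0.191
grip_force: 40.6
```

```bash
python3 s.py
```

```text
22.08 press [ -88.7 -124.4  219. ] z [ 0.36  0.4  -0.85] y [ 0.76 -0.65  0.02] F press [-6.7  1.5  4.8]
```

Request:
{"name": "move_arm", "arguments": {
  "increments": "0.2 0.3 -0.8 0.1 -0.1 0 255;0.2 0.3 -0.8 0.1 -0.1 0 255;0.2 0.3 -0.8 0.1 -0.1 0 255;0.2 0.3 -0.8 0.1 -0.1 0 255;0.2 0.3 -0.8 0.1 -0.1 0 255;0.2 0.3 -0.8 0.1 -0.1 0 255;0.2 0.3 -0.8 0.1 -0.1 0 255;0.2 0.3 -0.8 0.1 -0.1 0 255"
}}

```text
time: 22.75
position: [0.647, -0.1139, 0.2125]
tool_rot: [-2.55, -1.192, -0.777]
ft_force: [-7.2, -4.9, 6.3]
grip_width: 0.187
grip_force: 40.5
```

```bash
python3 s.py;python3 -c "
from q import *
an('top')"
```

```text
22.75 press [ -86.5 -124.4  212.5] z [ 0.37  0.41 -0.84] y [ 0.76 -0.65  0.02] F press [-8.4  2.3  6.3]
top 125 q~ 1.015
```

Request:
{"name": "move_arm", "arguments": {
  "increments": "0.2 0.3 -0.7 0 0 0 255;0.2 0.3 -0.7 0 0 0 255;0.2 0.3 -0.7 0 0 0 255;0 0 0 0 0 0 255;0 0 0 0 0 0 255;0 0 0 0 0 0 255;0 0 0 0 0 0 255;0 0 0 0 0 0 255"
}}

```text
time: 23.47
position: [0.6474, -0.1135, 0.2104]
tool_rot: [-2.55, -1.192, -0.776]
ft_force: [-9.1, -5.0, 6.0]
grip_width: 0.186
grip_force: 40.8
```

```bash
python3 s.py
```

```text
23.47 press [ -85.9 -124.5  210.4] z [ 0.37  0.41 -0.84] y [ 0.76 -0.65  0.02] F press [-9.7  3.8  6. ]
```

Request:
{"name": "move_arm", "arguments": {
  "increments": "0.2 0.3 -0.7 0 0 0 255;0.2 0.3 -0.7 0 0 0 255;0.2 0.3 -0.7 0 0 0 255;0.2 0.3 -0.7 0 0 0 255;0 0 0 0 0 0 255;0 0 0 0 0 0 255;0 0 0 0 0 0 255;0 0 0 0 0 0 255"
}}

```text
time: 24.13
position: [0.648, -0.1129, 0.208]
tool_rot: [-2.551, -1.192, -0.776]
ft_force: [-10.3, -7.2, 8.8]
grip_width: 0.186
grip_force: 41.4
```

```bash
python3 s.py;python3 -c "
from q import *
an('top');an('top')"
```

```text
24.13 press [ -85.1 -124.5  208. ] z [ 0.37  0.41 -0.84] y [ 0.76 -0.65  0.02] F press [-12.2   3.2   8.8]
top 116 q~ 1.068
top 117 q~ 1.065
```

Request:
{"name": "move_arm", "arguments": {
  "increments": "0.1 0.2 -0.7 0 0 0 255;0.1 0.2 -0.7 0 0 0 255;0.1 0.2 -0.7 0 0 0 255;0 0 0 0 0 0 255;0 0 0 0 0 0 255;0 0 0 0 0 0 255;0 0 0 0 0 0 255;0 0 0 0 0 0 255"
}}

```text
time: 24.9
position: [0.6483, -0.1125, 0.2064]
tool_rot: [-2.551, -1.192, -0.776]
ft_force: [-12.0, -5.9, 11.4]
grip_width: 0.183
grip_force: 41.5
```

```bash
for i in 1 2 3; do python3 s.py;python3 -c "
from q import *
an('top')"; done
```

```text
24.9 press [ -84.6 -124.5  206.4] z [ 0.37  0.41 -0.84] y [ 0.76 -0.65  0.02] F press [-12.2   5.4  11.4]
top 118 q~ 1.085
24.95 press [ -84.6 -124.5  206.4] z [ 0.37  0.41 -0.84] y [ 0.76 -0.65  0.02] F press [-13.    5.3  11.2]
top 120 q~ 1.083
25.0 press [ -84.6 -124.5  206.4] z [ 0.37  0.41 -0.84] y [ 0.76 -0.65  0.02] F press [-12.4   4.3  11.2]
top 118 q~ 1.083
```

Request:
{"name": "move_arm", "arguments": {
  "increments": "-0.4 -0.5 -0.3 0 0 0 255;-0.4 -0.5 -0.3 0 0 0 255;-0.4 -0.5 -0.3 0 0 0 255;-0.4 -0.5 -0.3 0 0 0 255;0 0 0 0 0 0 255;0 0 0 0 0 0 255;0 0 0 0 0 0 255;0 0 0 0 0 0 255"
}}

```text
time: 25.72
position: [0.6483, -0.1125, 0.2066]
tool_rot: [-2.548, -1.193, -0.781]
ft_force: [-9.2, -3.8, 12.1]
grip_width: 0.185
grip_force: 41.1
```

```bash
python3 s.py
python3 - <<'E'
from q import *
an('top')
p=ctrl.get_image("scene")
for t in("quill","bar_top","vice"): print(t,[(np.round(r["centre"],3),round(r["score"],2)) for r in ctrl.find_in(t,p)[:4]])
C=cloud(p);pr=(C[...,:2]-O)@np.array([[c,-s_],[s_,c]])*1e3
m=(abs(pr[...,0]+35)<45)&(abs(pr[...,1])<60)&(C[...,2]<.22)&(C[...,2]>.03)
print(np.histogram(C[m][:,2]*1e3,bins=np.arange(30,225,8)))
E
```

```text
25.72 press [ -84.6 -124.5  206.6] z [ 0.37  0.41 -0.83] y [ 0.76 -0.65  0.02] F press [-8.8  4.6 12.1]
top 119 q~ 1.077
quill [(array([ 0.524, -0.022,  0.195]), 0.18)]
bar_top [(array([0.194, 0.343, 0.036]), 0.91), (array([0.57 , 0.01 , 0.114]), 0.75), (array([0.345, 0.188, 0.033]), 0.69), (array([ 0.665, -0.253,  0.036]), 0.51)]
vice [(array([0.568, 0.005, 0.108]), 0.78), (array([ 0.668, -0.256,  0.038]), 0.76), (array([0.188, 0.343, 0.032]), 0.75)]
(array([  0,   0,   0,   0,   0,  10,   9,  17,   7, 133, 298,  15,   0,
         0,   0,   0,   3,   3,   4,   2,   1,   0,   0,   0]), array([ 30,  38,  46,  54,  62,  70,  78,  86,  94, 102, 110, 118, 126,
       134, 142, 150, 158, 166, 174, 182, 190, 198, 206, 214, 222]))
```

Request:
{"name": "move_arm", "arguments": {
  "increments": "0.1 0.2 -0.6 0 0 0 255;0.1 0.2 -0.6 0 0 0 255;0.2 0.2 -0.6 0 0 0 255;0 0 0 0 0 0 255;0 0 0 0 0 0 255;0 0 0 0 0 0 255;0 0 0 0 0 0 255;0 0 0 0 0 0 255"
}}

```text
time: 26.63
position: [0.6486, -0.1122, 0.2053]
tool_rot: [-2.549, -1.193, -0.781]
ft_force: [-10.2, -4.4, 15.3]
grip_width: 0.185
grip_force: 41.9
```

```bash
python3 s.py;python3 -c "
from q import *
an('top')"; python3 s.py
```

```text
26.63 press [ -84.1 -124.5  205.3] z [ 0.37  0.41 -0.83] y [ 0.76 -0.65  0.02] F press [-9.9  4.9 15.3]
top 116 q~ 1.093
26.68 press [ -84.2 -124.5  205.3] z [ 0.37  0.41 -0.83] y [ 0.76 -0.65  0.02] F press [-9.8  5.5 14.7]
```

```bash
python3 - <<'E'
from h import *
p=ctrl.get_image("top");C=cloud(p);pr=(C[...,:2]-O)@np.array([[c,-s_],[s_,c]])*1e3
z=C[...,2]*1e3;x,y=pr[...,0],pr[...,1]
m=(z>212)&(z<226)&(x>-125)&(x<-90)&(y>-50)&(y<60)
print(m.sum(),np.polyfit(y[m],x[m],1))
q=ctrl.get_image("scene")
cv2.imwrite("pics/c10.png",cv2.resize(q["frame"][90:260,230:400],(600,600))[...,::-1])
E
python3 s.py
```

```text
123 [ 3.16001569e-02 -1.04977450e+02]
26.78 press [ -84.1 -124.5  205.3] z [ 0.37  0.41 -0.83] y [ 0.76 -0.65  0.02] F press [-8.5  5.2 13.9]
```

View pics/c10.png

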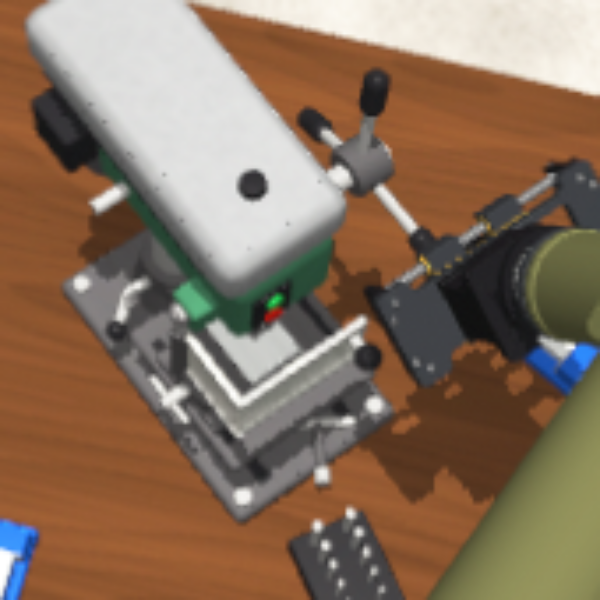

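The final crop shows the guard shut, its front rail running (240,405)-(365,320) at 0.03 rad. The front spoke is held down at (425,240), and the gripper is clear of the knob at (368,355) and of the cover. The push at the grip rises steadily with travel, about 2 N/mm compared with almost none before, so the drill is bearing on the bar. Handing in.

```bash
python3 -c "
from bench import ctrl
print(ctrl.close_job())"
```

```text
the job is handed in; nothing more can be done
None
```

I handed in the job with the guard shut (about 0.03 rad) and the arm holding the feed handle so the drill bears on the bar. I estimate 25–70 N at the drill from the push force, because the drill point itself was out of sight; the hand-in gave no verdict. I held the handle by gripping the spoke's grip rather than pressing on its upper side, because the fingertips slid off it.

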